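# Hold the cracked phone back over the new one to compare them

## Robot

A 6-joint arm with a two-finger parallel gripper is mounted at the origin on the work surface. World frame = base frame: x ahead of the robot, y to its left, z up, the work surface at z = 0. Lengths are in m, angles in rad, forces in N, time in s.
With the tool pointing down it reaches from about 0.35 to 0.875 m from the base axis. Payload 4.2 kg.
Tool frame: the origin (TCP) lies on the mounting face of the last link; the fingertips stand env.tip_reach ahead of it and the grasp point (between the pads) lies 155 mm ahead of it (env.tip_reach is the distance from the TCP to the fingertips, in m); z points along the fingers, y is the direction in which the jaws open and shut (so a half turn about z gives the same grasp; the last joint's range is limited). The gripper opens to 85 mm and grips with 20 to 120 N. Pads are 22 mm wide; open, the fingers measure 114 mm over their backs; the gripper's body (76 mm by 85 mm) begins 54 mm behind the grasp point. The pads swing forward as they close: fully open they stand 13 mm farther back than shut.
Start: joints at [-1.022, 0.385, 0.008, 0, -1.194, -0.259], TCP at [0.179, -0.599, 0.405] pointing down, gripper open.
Joint ranges: [-3.14, 3.14], [-1.21, 2.06], [-1.07, 1.41], [-3.16, 2.05], [-2.99, -0.16], [-3.1, 3.1]. Speed limits (rad/s): [2.79, 2.79, 3.14, 3.14, 3.14, 3.14].

## Interface

Orientations are given as [roll, pitch, yaw] about the fixed x, y, z axes, in that order (R = Rz(yaw) Ry(pitch) Rx(roll)).
In Python, from cell import read_state, eyes, env gives the robot as it stands. The module is installed in compiled form; this text tells all that it offers.
- The arm moves only by the tool servo_tool, never from a script. Its arguments are lists of equal length, an entry for each row: "travel": the shift along the tool's x, y, z in mm, a list of three; "yaw": the turn about the tool's z in rad; "gripper": the closure in counts, from 0 (fully open) to 255 (shut). In form: {"travel": [[dx, dy, dz], ...], "yaw": [yaw, ...], "gripper": [gripper, ...]}. A call has 1 to 12 rows; each row is the pose to reach, as a shift and turn from the pose measured when the call began, along the tool's axes at that moment; what a row does not reach only later rows make up. A row lasts 1/12 s, in which the tool goes at most 41.7 mm and 7.16 degrees, less where a joint would pass 70% of its speed; a pose out of reach is approached as far as the arm can. A call with a gripper value outside its range is refused whole. The fingers move at their own pace and stop on an object; the grip force is fixed at half the most. Time passes only in rows, so rows that repeat a pose let the fingers close. It gives the time, the measured TCP pose, the force and the opening at its end, in the units of the state.
- read_state(): the state, without advancing time (a new reading comes with each control period).
- eyes.grab_frame(name): name is "scene" or "top"; returns a dict with "img" (384x512x3 uint8, red, green, blue), "K" (3x3 intrinsics, pixels), "rvec" (rotation vector, rad) and "tvec" (3), from world to camera coordinates, as OpenCV has them. Camera axes: x right, y down, z forward; pixel columns grow to the right and rows downward; lengths in m; the calibration is good to about 2 mm. A picture is of the moment at which its call begins. There is no depth.
- env.job_done(): hands the job in, once; it reports no verdict.
The state is a dict: "clock": time; "q": joint angles; "joint_vel": joint speeds; "joint_efforts": joint torques, N m; "ee_pos": TCP position; "ee_rot": TCP orientation; "contact_force": force on the tool from outside, world axes, zero at the start; "wrist_torque": the same for the moment, N m; "gripper_width": finger opening in m.
Only numpy, scipy, OpenCV 4.12 (cv2) and the standard library are available. Lean on these libraries where they do the work, as an engineer would, in place of code of your own. Each camera call takes 0.05 s, during which the arm holds its last target. There are 200 camera calls.

## Task

The phone's cracked back glass is already cut loose and only lies on the phone: take it by the red handle of the suction lifter stuck to it, lift it off, and carry it over the jar and the pick set to the carton where the new back glass lies. Stop there and hold it about a centimetre above the new glass for me to compare the two: level, edge over edge and camera cut-out over camera cut-out, never letting it touch the new glass. Finish while still holding it there motionless, with the new glass, the phone, the jar, the pick set and the screwdriver left undisturbed.

Things in the scene. Friction and masses are not known exactly. Their poses are not given: they have to be found in the camera images.
- lifter_grip (a point): Centre of the red fin of the suction lifter stuck firmly on the cracked glass (one rigid piece, about 65 g). Fin 44 mm long (x), 12 thick (y), 30 tall (15 above and below this point); under it a neck and a black cup 42 mm across, its top 26 mm below this point. x runs along the glass to its camera end, y to the long edge nearer the camera cut-out, z up. Underside of the glass 40 mm below.
- cracked_camera (a point): Point on the underside of the cracked back glass, at the middle of its square camera cut-out: 65 mm in x, 9 mm in y and -40 mm in z from lifter_grip. The dark teal glass with white crack lines is 146 x 70 x 2 mm, the cut-out 34 mm wide.
- cracked_foot (a point): Point on the underside of the cracked back glass, at the middle of its short edge far from the camera: -55 mm in x, 0 in y and -40 mm in z from lifter_grip.
- cracked_glass: The cracked back glass with the lifter; origin at the centre of the 146 x 70 mm outline, on the underside; lifter_grip lies at (-18, 0, 40) mm in it. Axes as lifter_grip. At the start it lies loose on the phone, camera bump in its cut-out.
- new_glass: The new, uncracked back glass, same shape, size and colour, with a small green pull tab at its foot edge, loose on the pale foam of the carton; origin at the centre of its outline, on the underside; axes as the cracked glass. It is 2 mm thick, its top about level with the carton's rim.
- new_camera (a point): Point on the top face of the new glass, at the middle of its camera cut-out: (47, 9, 2) mm in new_glass.
- new_foot (a point): Point on the top face of the new glass, at the middle of its short edge far from the camera: (-73, 0, 2) mm in new_glass.
- carton: Open low cardboard carton, 199 x 121 mm, 26 mm high, filled with pale foam whose face is 24 mm up; fixed. Origin at the centre of its underside, long side along x.
- phone: The phone, lying back up on the board: 146 x 70 mm, rim 7 mm high (the loose glass lies on it), camera bump 30 mm square that stands 2 to 3 mm proud of the glass; loose, 150 g. Origin at the centre of its underside, x towards the camera end.
- board: Dark hardwood board 220 (x) x 240 (y) mm, top 60 mm above the shelf, with a small drawer beneath that opens to its +x side and may stand ajar; fixed. Origin at the centre of its underside.
- jar: Clear acrylic jar with a black screw lid, full of small screws: 68 mm across, 86 mm tall, loose, standing between board and carton. Origin at the centre of its underside.
- pick_set: Yellow plastic pick set: rack 66 x 44 mm with picks and two upright pry sticks, 101 mm tall in all, loose, standing between board and carton. Origin at the centre of its underside.
- screwdriver: Stainless screwdriver, 155 mm long, handle 20 mm thick, lying loose on the board beside the phone. Origin near its middle on its underside, x towards the tip.
Things that resemble listed ones, but are neither listed nor needed, are in the scene too. Of the things like the cracked_glass, leave any that is blue; of the rest the larger one is meant. There is more than one size of the new_glass; the job needs the smaller.

How it is judged:
On the way, in this order (a step that is already met when the one before it is completed fails the run):
1. the cracked glass is lifted clear off the phone by the lifter's handle (z of each of cracked_camera, cracked_foot in the frame of phone above 0.03 m and contact force between the fingers and cracked_glass above 0.5 N and distance between the grasp point and lifter_grip below 0.03 m), for 0.1 s.
2. it crosses the middle of the shelf, between board and carton, higher than the jar (world y of lifter_grip between -0.06 and 0.06 m and height (world z) of each of cracked_camera, cracked_foot above 0.09 m), for 0.05 s.
At the end, for the whole second after the job is handed in: Cracked glass held still by the lifter handle, level within 0.1 rad, 3 to 18 mm above the new glass at both ends, camera cut-outs and foot edges within 6 mm seen from above, touching neither new glass nor carton; new glass moved under 5 mm, phone, jar, picks and screwdriver under 15 mm (horizontal distance between cracked_camera and new_camera below 0.006 m and horizontal distance between cracked_foot and new_foot below 0.006 m and z of cracked_camera in the frame of new_camera between 0.003 and 0.018 m and z of cracked_foot in the frame of new_foot between 0.003 and 0.018 m and angle between lifter_grip's own z axis and vertical below 0.1 rad and contact force between cracked_glass and new_glass below 0.1 N and contact force between cracked_glass and carton below 0.1 N and contact force between the fingers and cracked_glass above 0.5 N and distance between the grasp point and lifter_grip below 0.03 m and linear speed of cracked_glass below 0.02 m/s and angular speed of cracked_glass below 0.2 rad/s and distance of new_glass from where it was at the start of the episode below 0.005 m and distance of each of phone, jar, pick_set, screwdriver from where it was at the start of the episode below 0.015 m); the arm keeps its last pose, push and grip.
It fails at once if the cracked glass touches the new glass (contact force between cracked_glass and new_glass above 0.3 N).
It fails at once if the new glass is shifted (distance of new_glass from where it was at the start of the episode above 0.005 m).
It fails at once if the phone is dragged along (distance of phone from where it was at the start of the episode above 0.015 m).
It fails at once if the jar, the pick set or the screwdriver is disturbed (distance of any of jar, pick_set, screwdriver from where it was at the start of the episode above 0.015 m).
It also fails if it takes over 40 s, if anything falls off the work surface, if the arm or the gripper's body presses on something with over 40 N, if the wrist force passes 120 N, or if a joint passes its speed limit or range.

## Working session

There is one attempt and no reset: what is moved stays moved. The work goes in short steps, Python scripts to look and compute and a tool call to move; the robot and the scene stay as the last step left them, time stands still between calls to the robot, and variables do not carry over. Pictures are saved under pics/ and viewed, about 8 in all and at most 12, crops included, and the job is handed in when it is done.

Besides the shell and the picture viewer there is one more tool, called after "Request:" as name(argument=value, ...), one argument or row to a line, values as JSON. servo_tool: Moves the arm, as the interface text tells. Its arguments: {"type":"object","properties":{"travel":{"type":"array"},"yaw":{"type":"array"},"gripper":{"type":"array"}},"required":["travel","yaw","gripper"]}

```bash
mkdir -p pics
cat > h.py <<'E'
import numpy as np, cv2
from cell import read_state, eyes, env
def grab(n,save=None):
    f=eyes.grab_frame(n); im=cv2.cvtColor(f["img"],cv2.COLOR_RGB2BGR)
    if save: cv2.imwrite(f"pics/{save}.png",im); np.savez(f"pics/{save}.npz",K=f["K"],r=f["rvec"],t=f["tvec"])
    return im,f
def load(s):
    d=np.load(f"pics/{s}.npz"); return cv2.imread(f"pics/{s}.png"),dict(K=d["K"],rvec=d["r"],tvec=d["t"])
def ray(f,p):
    R=cv2.Rodrigues(np.array(f["rvec"],float))[0]; t=np.array(f["tvec"]).ravel()
    c=-R.T@t; d=R.T@np.linalg.inv(f["K"])@np.array([p[0],p[1],1.]); return c,d
def onplane(f,p,z):
    c,d=ray(f,p); return c+d*(z-c[2])/d[2]
def proj(f,P):
    return cv2.projectPoints(np.atleast_2d(np.array(P,float)),np.array(f["rvec"],float),np.array(f["tvec"],float),np.array(f["K"],float),None)[0][:,0]
E
python3 - <<'E'
from h import *
a,f=grab("scene","s0"); b,g=grab("top","t0")
for n,i in(("s0b",a),("t0b",b)): cv2.imwrite(f"pics/{n}.png",cv2.resize(i,(800,600),interpolation=cv2.INTER_CUBIC))
s=read_state(); print(s["ee_pos"],s["ee_rot"],s["gripper_width"],s["clock"],env.tip_reach)
for x in(f,g): print(ray(x,(256,192)),x["K"][0])
E
```

```text
[ 0.17857073 -0.59875222  0.40373354] [ 3.13960713e+00 -1.34882875e-04 -2.85191832e+00] 0.08510430255818677 0.1 0.1734
(array([ 1.10878019, -0.49900923,  1.24385859]), array([-0.40459441,  0.35712159, -0.84190479])) [423.45230906   0.         253.47745312]
(array([ 0.46645253, -0.02216663,  1.33743763]), array([ 0.06920588,  0.010559  , -0.99768172])) [386.01235116   0.         262.12366685]
```

View pics/s0b.png

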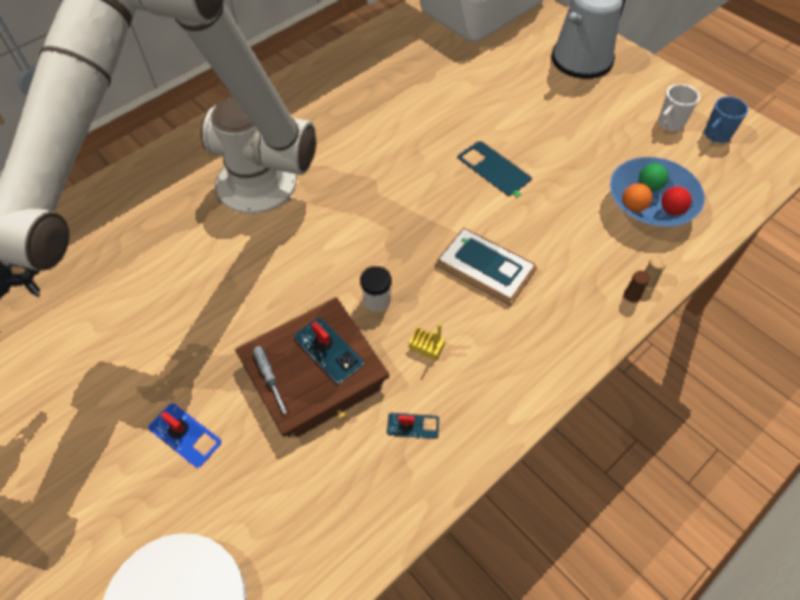

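View pics/t0b.png

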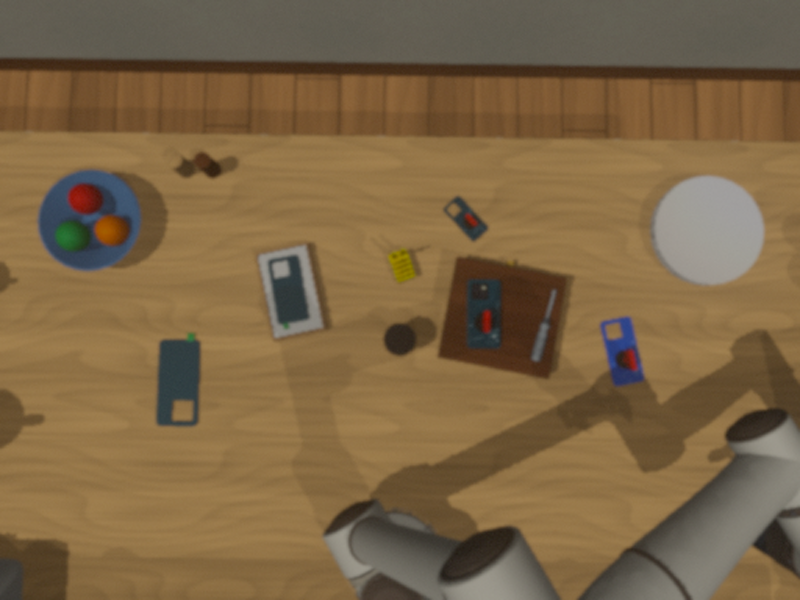

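Candidates for the cracked glass (800x600 top view): teal with red fin on the board's phone at (485,315), a small teal one at (465,218), and a blue one at (622,352). The one on the board fits: it isn't blue, it is the larger teal one, and it lies on a phone. Candidates for the new glass: the one on the carton at (289,290) and a larger one on the table at (179,382). The carton one fits, being the smaller and on foam. I'll confirm both in a crop and measure.

Run:
```python
from h import *
b,g=load("t0"); a,f=load("s0")
def crop(i,x,y,w,h,s): return cv2.resize(i[y:y+h,x:x+w],None,fx=s,fy=s,interpolation=cv2.INTER_CUBIC)
c1=crop(b,275,155,95,90,4); c2=crop(b,155,150,60,90,4)
c3=crop(a,145,185,110,95,3.6);c4=crop(a,270,140,80,60,3.6)
W=np.zeros((600,800,3),np.uint8)
W[:360,:380]=c1; W[:360,385:625]=c2
cv2.imwrite("pics/crop1.png",W[:360,:630])
hsv=cv2.cvtColor(b,cv2.COLOR_BGR2HSV)
for n,(x,y,w,h),z in(("crack",(290,170,45,60),.069),("new",(165,155,42,60),.026)):
    r=hsv[y:y+h,x:x+w]
    m=((r[...,0]>85)&(r[...,0]<115)&(r[...,1]>90)&(r[...,2]<110)).astype(np.uint8)*255
    m=cv2.morphologyEx(m,cv2.MORPH_CLOSE,np.ones((9,9)) if n=="crack" else np.ones((3,3)))
    cs=max(cv2.findContours(m,0,1)[0],key=cv2.contourArea)
    P=np.array([onplane(g,(p[0][0]+x,p[0][1]+y),z)[:2] for p in cs])*1000
    (c,s,ang)=cv2.minAreaRect(P.astype(np.float32)); print(n,c,s,ang,len(P)); print(cv2.boxPoints((c,s,ang)).round(1).tolist())
# red fins top & scene
for n,i,q,(x,y,w,h) in(("top",b,g,(290,170,45,60)),("scene",a,f,(185,195,40,40))):
    H=cv2.cvtColor(i,cv2.COLOR_BGR2HSV)[y:y+h,x:x+w]
    m=(((H[...,0]<8)|(H[...,0]>172))&(H[...,1]>150)&(H[...,2]>90)).astype(np.uint8)*255
    cs=max(cv2.findContours(m,0,1)[0],key=cv2.contourArea)+np.array([x,y])
    M=cv2.moments(cs); print(n,M["m10"]/M["m00"],M["m01"]/M["m00"],cv2.minAreaRect(cs), onplane(q,(M["m10"]/M["m00"],M["m01"]/M["m00"]),.115 if n=="top" else .108))
```

```text
crack (551.4752197265625, -180.15463256835938) (3.302415370941162, 6.596344470977783) 0.6642937064170837 5
[[549.7999877929688, -176.89999389648438], [549.9000244140625, -183.5], [553.2000122070312, -183.39999389648438], [553.0999755859375, -176.8000030517578]]Traceback (most recent call last):
  File "<stdin>", line 14, in <module>
ValueError: max() iterable argument is empty
```

View pics/crop1.png

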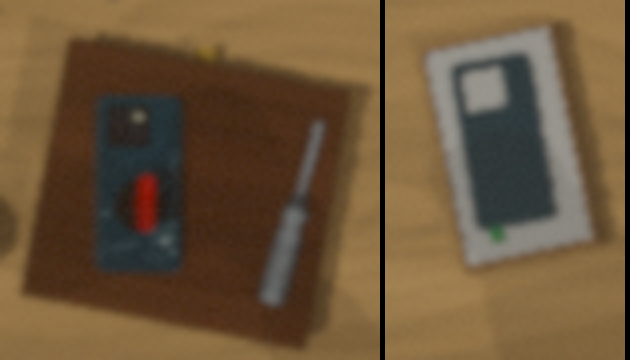

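The crop confirms both. The left part shows the teal cracked glass on the phone, with the camera at crop (128,125) and the fin at (146,202). The right part shows the smaller new glass on pale foam, with its cut-out at (483,88) and tab at (497,234). The colour mask was too tight, so I'll loosen it.

```bash
cat > m.py <<'E'
from h import *
def teal(i,box,k,hull=False):
    x,y,w,h=box; r=cv2.resize(i[y:y+h,x:x+w],None,fx=4,fy=4,interpolation=cv2.INTER_CUBIC).astype(int)
    B,G,R=r[...,0],r[...,1],r[...,2]
    m=((B-R>5)&(R<85)).astype(np.uint8)*255
    m=cv2.morphologyEx(m,cv2.MORPH_CLOSE,np.ones((k,k)))
    cs=max(cv2.findContours(m,cv2.RETR_EXTERNAL,1)[0],key=cv2.contourArea)
    return (cs[:,0]+.5)/4-.5+np.array([x,y]),m
def rect(g,c,z):
    P=np.array([onplane(g,p,z)[:2] for p in c])*1000
    return cv2.minAreaRect(P.astype(np.float32))
def red(i,box):
    x,y,w,h=box; r=cv2.resize(i[y:y+h,x:x+w],None,fx=4,fy=4,interpolation=cv2.INTER_CUBIC).astype(int)
    m=((r[...,2]>110)&(r[...,2]-r[...,1]>70)&(r[...,2]-r[...,0]>70)).astype(np.uint8)*255
    cs=max(cv2.findContours(m,0,1)[0],key=cv2.contourArea)
    return (cs[:,0]+.5)/4-.5+np.array([x,y])
E
python3 - <<'E'
from m import *
b,g=load("t0"); a,f=load("s0")
for n,i,q,box,z,k in(("crackT",b,g,(290,172,40,56),.069,25),("newT",b,g,(165,155,42,60),.026,5),("newS",a,f,(280,145,65,48),.026,5)):
    c,m=teal(i,box,k); r=rect(q,c,z); print(n,np.round(r[0],1),np.round(r[1],1),round(r[2],1)); print(cv2.boxPoints(r).round(1).tolist())
    cv2.imwrite(f"pics/m_{n}.png",m)
for n,i,q,box in(("top",b,g,(290,180,45,40)),("scene",a,f,(190,200,35,35))):
    c=red(i,box); r=cv2.minAreaRect(c.astype(np.float32)); print(n,r,[onplane(q,r[0],z).round(4)[:2] for z in (.107,.122)])
    P=cv2.boxPoints(rect(q,c,.122 if n=="top" else .107)); print(P.round(1).tolist())
# triangulate fin centre not exact; holes in newT
x,y,w,h=165,155,42,60
c,m=teal(b,(x,y,w,h),5)
cs,hi=cv2.findContours(m,cv2.RETR_CCOMP,1)
for k,cc in enumerate(cs):
    if hi[0][k][3]>=0 and cv2.contourArea(cc)>300:
        r=rect(g,(cc[:,0]+.5)/4-.5+np.array([x,y]),.026);print("hole",r)
r=b[155:215,165:207].astype(int); mm=((r[...,1]-r[...,2]>30)&(r[...,1]-r[...,0]>30)); print("tab",[onplane(g,(u+165,v+155),.026)[:2].round(3) for v,u in [np.argwhere(mm).mean(0)]])
# silhouette tops: jar lid, pick
print("jar",onplane(g,(400*.64,339*.64),.086).round(3),"pick",onplane(g,(401*.64,265*.64),.05).round(3))
E
```

```text
crackT [ 529.1 -184.8] [140.3  64.4] 0.2
[[458.8999938964844, -152.89999389648438], [459.1000061035156, -217.3000030517578], [599.4000244140625, -216.6999969482422], [599.0999755859375, -152.3000030517578]]
newT [577.4 236.7] [142.4  63.8] 11.4
[[501.29998779296875, 253.89999389648438], [514.0, 191.3000030517578], [653.5, 219.60000610351562], [640.9000244140625, 282.1000061035156]]
newS [577.7 234.2] [145.3  65. ] 11.7
[[500.0, 251.3000030517578], [513.0999755859375, 187.6999969482422], [655.4000244140625, 217.10000610351562], [642.2000122070312, 280.70001220703125]]
top ((311.125, 205.25), (12.75, 3.5), 90.0) [array([ 0.5115, -0.1855]), array([ 0.5109, -0.1835])]
[[490.8999938964844, -178.0], [490.8999938964844, -189.0], [531.0999755859375, -189.0], [531.0999755859375, -177.89999389648438]]
scene ((204.3125457763672, 211.4375457763672), (13.435027122497559, 4.772970199584961), 45.0) [array([ 0.5064, -0.1829]), array([ 0.5144, -0.1871])]
[[481.79998779296875, -187.8000030517578], [529.2999877929688, -191.0], [530.2999877929688, -176.0], [482.79998779296875, -172.8000030517578]]
tab [array([0.498, 0.24 ])]
jar [ 0.472 -0.01   0.086] pick [ 0.631 -0.01   0.05 ]
```

```bash
cat > go.py <<'E'
import sys; from h import *
from scipy.spatial.transform import Rotation as Ro
def shift(x,y,z,yawdeg):
    s=read_state(); R=Ro.from_euler("xyz",s["ee_rot"]).as_matrix()
    d=R.T@(np.array([x,y,z])-s["ee_pos"])*1000
    dy=-(np.deg2rad(yawdeg)-s["ee_rot"][2]); dy=(dy+np.pi)%(2*np.pi)-np.pi
    print("shift",d.round(1),"yaw",round(dy,3),"w",s["gripper_width"],"F",np.round(s["contact_force"],2),"q",np.round(s["q"],2),"t",s["clock"])
if __name__=="__main__": shift(*map(float,sys.argv[1:5]))
E
python3 go.py .511 -.1845 .34 -180
```

```text
shift [-436.9  301.9   64.3] yaw 0.29 w 0.08510430255818677 F [ 0.29  0.39 -0.31] q [-1.02  0.39  0.01 -0.   -1.19 -0.26] t 0.1
```

Request:
servo_tool(
  travel=[
    [-15,10,2],
    [-45,31,7],
    [-80,55,12],
    [-115,80,17],
    [-150,104,22],
    [-185,128,27],
    [-220,152,32],
    [-255,176,37],
    [-290,200,42],
    [-320,221,47],
    [-340,235,50],
    [-350,242,52],
  ],
  yaw=[0.02,0.05,0.08,0.11,0.14,0.17,0.2,0.23,0.25,0.27,0.28,0.29],
  gripper=[0,0,0,0,0,0,0,0,0,0,0,0],
)

```text
clock: 1.1
ee_pos: [0.4466, -0.264, 0.3514]
ee_rot: [3.139, -0.001, -3.139]
contact_force: [0.8, 0.3, -0.5]
gripper_width: 0.0854
```

```bash
python3 go.py .511 -.1845 .30 -180
```

```text
shift [-64.7  79.2  51.5] yaw 0.003 w 0.08536131610116536 F [ 0.8   0.26 -0.46] q [-0.22  0.25 -0.33 -0.   -0.99 -1.35] t 1.1
```

Request:
servo_tool(
  travel=[
    [-14,17,8],
    [-32,39,20],
    [-50,61,30],
    [-60,74,38],
    [-64,79,41],
    [-64,79,41],
    [-64,79,41],
  ],
  yaw=[0,0,0,0,0,0,0],
  gripper=[0,0,0,0,0,0,0],
)

```text
clock: 1.68
ee_pos: [0.5101, -0.1848, 0.3103]
ee_rot: [3.139, -0.002, -3.138]
contact_force: [0.6, 1.1, -0.1]
gripper_width: 0.0854
```

```bash
python3 - <<'E'
from m import *
a,f=grab("scene","s1"); b,g=grab("top","t1")
c=cv2.resize(a[160:280,140:270],None,fx=4,fy=4,interpolation=cv2.INTER_CUBIC); d=cv2.resize(b[150:270,265:385],None,fx=3,fy=3,interpolation=cv2.INTER_CUBIC)
W=np.zeros((480,880,3),np.uint8); W[:,:520]=c; W[:360,520:]=d
cv2.imwrite("pics/look1.png",cv2.resize(W,(800,436)))
E
python3 go.py .511 -.1845 .265 -180
```

```text
shift [-1.2  0.8 46. ] yaw 0.002 w 0.08553472717697667 F [ 0.08 -0.15  0.06] q [-0.05  0.33 -0.32 -0.   -0.91 -1.52] t 1.7833
```

View pics/look1.png

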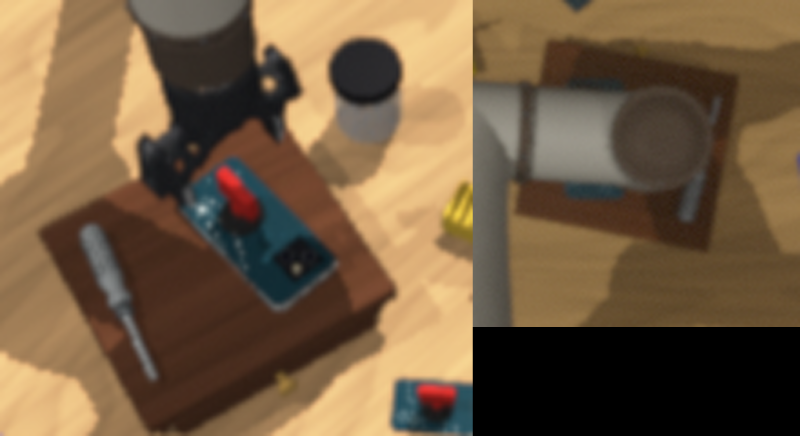

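The scene view shows the open fingers above and either side of the fin at (237,195), and the path down is clear. I'll descend and close.

Request:
servo_tool(
  travel=[
    [0,0,8],
    [-1,1,18],
    [-1,1,28],
    [-1,1,37],
    [-1,1,43],
    [-1,1,46],
    [-1,1,46],
    [-1,1,46],
  ],
  yaw=[0,0,0,0,0,0,0,0],
  gripper=[0,0,0,0,0,0,0,0],
)

```text
clock: 2.45
ee_pos: [0.5109, -0.1844, 0.2648]
ee_rot: [3.139, -0.001, -3.14]
contact_force: [-0.1, -0.1, 0.7]
gripper_width: 0.0856
```

Request:
servo_tool(
  travel=[
    [0,0,0],
    [0,0,0],
    [0,0,0],
    [0,0,0],
    [0,0,0],
    [0,0,0],
    [0,0,0],
    [0,0,0],
    [0,0,0],
    [0,0,0],
    [0,0,0],
    [0,0,0],
  ],
  yaw=[0,0,0,0,0,0,0,0,0,0,0,0],
  gripper=[80,120,150,180,200,215,225,235,245,255,255,255],
)

```text
clock: 3.45
ee_pos: [0.511, -0.1844, 0.2651]
ee_rot: [3.14, -0.001, -3.139]
contact_force: [-0.1, 0.9, 3.5]
gripper_width: 0.0111
```

Gripped at 11 mm on the 12 mm fin. I'll lift gently, straight up first.

Request:
servo_tool(
  travel=[
    [0,0,-1],
    [0,0,-3],
    [0,0,-6],
    [0,0,-10],
    [0,0,-16],
    [0,0,-24],
    [0,0,-34],
    [0,0,-46],
    [0,0,-58],
    [0,0,-68],
    [0,0,-75],
    [0,0,-78],
  ],
  yaw=[0,0,0,0,0,0,0,0,0,0,0,0],
  gripper=[255,255,255,255,255,255,255,255,255,255,255,255],
)

```text
clock: 4.45
ee_pos: [0.5112, -0.1846, 0.3448]
ee_rot: [3.14, 0.002, -3.139]
contact_force: [-0.2, -0.7, -0.4]
gripper_width: 0.0112
```

```bash
python3 - <<'E'
from m import *
a,f=grab("scene","s2"); b,g=grab("top","t2")
cv2.imwrite("pics/look2.png",cv2.resize(a[130:290,130:300],None,fx=3.5,fy=3.5,interpolation=cv2.INTER_CUBIC))
E
python3 go.py .511 -.02 .40 -180; python3 go.py .558 .232 .40 -168.5
```

```text
shift [ -0.3 164.6 -55.9] yaw 0.002 w 0.011151244024224672 F [ 0.45 -0.49 -0.96] q [-0.05  0.3  -0.28 -0.   -0.99 -1.52] t 4.55
shift [-47.8 416.5 -55.4] yaw -0.199 w 0.011151244024224672 F [ 0.45 -0.49 -0.96] q [-0.05  0.3  -0.28 -0.   -0.99 -1.52] t 4.55
```

View pics/look2.png

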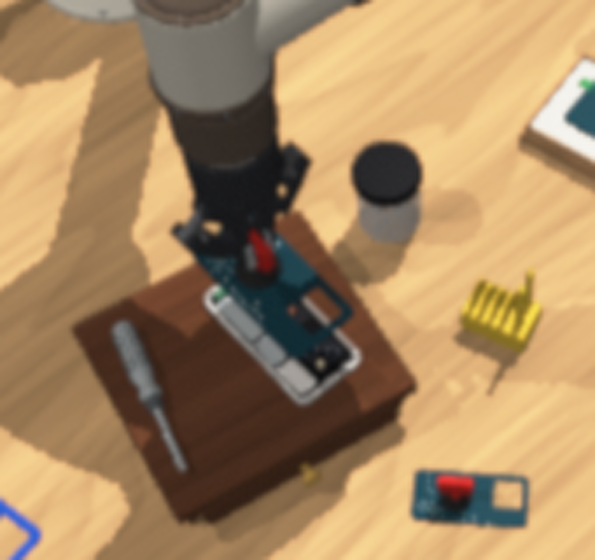

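The glass hangs from the fin, well clear of the phone, with the cut-out at (325,305) and the phone undisturbed. Next I'll rise, then cross.

Request:
servo_tool(
  travel=[
    [0,1,-8],
    [0,4,-20],
    [-1,10,-32],
    [-2,20,-44],
    [-4,34,-52],
    [-6,52,-55],
    [-9,72,-55],
    [-12,94,-55],
    [-15,118,-55],
    [-18,143,-55],
    [-21,168,-55],
    [-24,192,-55],
  ],
  yaw=[0,0,0,0,-0.01,-0.02,-0.03,-0.04,-0.05,-0.06,-0.08,-0.09],
  gripper=[255,255,255,255,255,255,255,255,255,255,255,255],
)

```text
clock: 5.55
ee_pos: [0.5345, 0.0087, 0.399]
ee_rot: [3.14, -0.0, -3.049]
contact_force: [0.5, 0.5, -0.8]
gripper_width: 0.0112
```

```bash
python3 go.py .5595 .232 .30 -168.5
```

```text
shift [-45.7 219.8  99.4] yaw -0.108 w 0.011218252060344153 F [ 0.51  0.53 -0.83] q [ 0.32  0.24 -0.22 -0.   -1.11 -1.8 ] t 5.55
```

Request:
servo_tool(
  travel=[
    [-5,24,0],
    [-10,48,0],
    [-15,73,0],
    [-20,98,0],
    [-25,122,0],
    [-30,146,4],
    [-35,168,10],
    [-39,188,20],
    [-42,203,32],
    [-44,213,46],
    [-45,218,60],
    [-46,220,72],
  ],
  yaw=[-0.01,-0.02,-0.03,-0.04,-0.05,-0.06,-0.07,-0.08,-0.09,-0.1,-0.11,-0.11],
  gripper=[255,255,255,255,255,255,255,255,255,255,255,255],
)

```text
clock: 6.55
ee_pos: [0.5596, 0.2329, 0.3255]
ee_rot: [3.14, -0.002, -2.938]
contact_force: [-0.8, -0.1, -0.4]
gripper_width: 0.0112
```

Request:
servo_tool(
  travel=[
    [0,0,10],
    [0,0,20],
    [0,0,26],
    [0,0,28],
    [0,0,28],
  ],
  yaw=[0,0,0,0,0],
  gripper=[255,255,255,255,255],
)

```text
clock: 6.97
ee_pos: [0.5595, 0.2326, 0.2971]
ee_rot: [3.141, -0.003, -2.938]
contact_force: [-0.1, 0.9, -0.3]
gripper_width: 0.011
```

```bash
python3 - <<'E'
from m import *
a,f=grab("scene","s3"); b,g=grab("top","t3")
c=cv2.resize(a[100:210,255:375],None,fx=4,fy=4,interpolation=cv2.INTER_CUBIC); d=cv2.resize(b[130:230,145:245],None,fx=3.2,fy=3.2,interpolation=cv2.INTER_CUBIC)
W=np.zeros((440,800,3),np.uint8); W[:,:480]=c; W[:320,480:]=d
cv2.imwrite("pics/look3.png",W)
E
python3 go.py .5595 .232 .25 -168.5
```

```text
shift [ 0.4 -0.8 48.2] yaw 0.003 w 0.01106690536155395 F [0.83 1.23 0.07] q [ 0.66  0.45 -0.18 -0.   -0.94 -2.03] t 7.0667
```

View pics/look3.png

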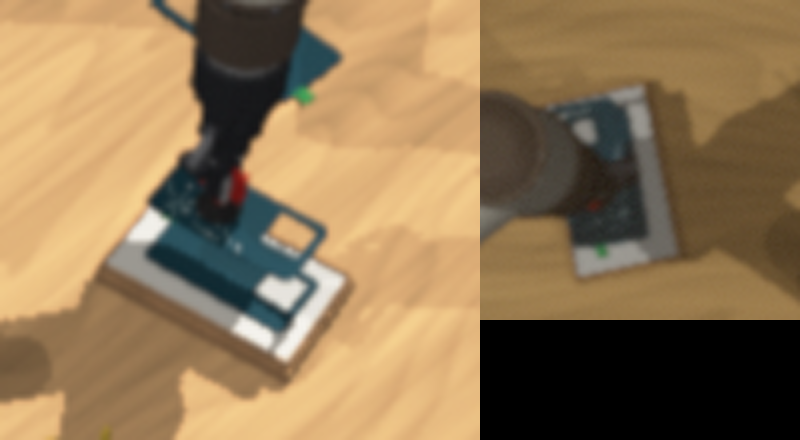

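Held glass is over the carton: in the scene crop its cut-out is at (292,233), with the new cut-out below at (284,290). I'll go to about 26 mm above, then measure there.

Request:
servo_tool(
  travel=[
    [0,0,8],
    [0,-1,20],
    [0,-1,32],
    [0,-1,42],
    [0,-1,47],
    [0,-1,48],
    [0,-1,48],
  ],
  yaw=[0,0,0,0,0,0,0],
  gripper=[255,255,255,255,255,255,255],
)

```text
clock: 7.65
ee_pos: [0.56, 0.2319, 0.25]
ee_rot: [3.14, -0.001, -2.938]
contact_force: [1.2, -0.4, -0.7]
gripper_width: 0.0112
```

```bash
python3 - <<'E'
from m import *
a,f=grab("scene","s4"); b,g=grab("top","t4")
c=cv2.resize(a[135:195,275:353],None,fx=8,fy=8,interpolation=cv2.INTER_CUBIC)
cv2.imwrite("pics/look4s.png",c)
d=cv2.resize(b[150:215,155:215],None,fx=8,fy=8,interpolation=cv2.INTER_CUBIC); d=cv2.convertScaleAbs(d,alpha=1.7)
cv2.imwrite("pics/look4t.png",d)
E
python3 go.py .5595 .232 .25 -168.5
```

```text
shift [0.7 0.  0.8] yaw 0.003 w 0.01115689611560952 F [-0.88  1.   -0.97] q [ 0.66  0.5  -0.23 -0.   -0.84 -2.02] t 7.75
```

View pics/look4s.png

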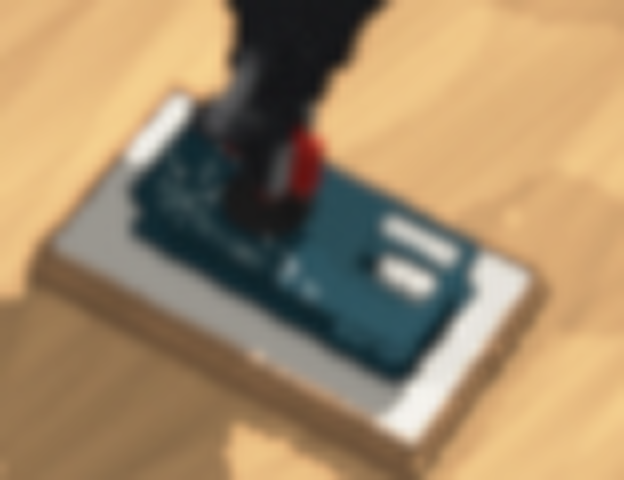

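View pics/look4t.png

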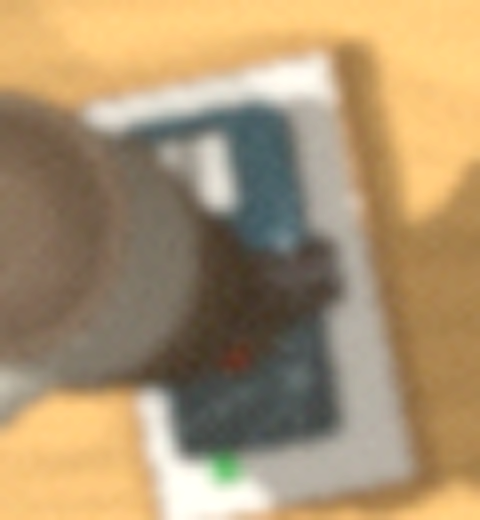

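Top crop: held glass foot edge runs (185,455)–(337,425), its camera edge (135,130)–(285,105), and the right rim of the hole is near x=235. I'll measure these edges against the reference (t0/s0) in the new-glass frame.

```bash
cat > cmp.py <<'E'
from m import *
C=np.array([577.5,235.5]); th=np.deg2rad(11.5); R=np.array([[np.cos(th),np.sin(th)],[-np.sin(th),np.cos(th)]])
def W(p,z): return np.r_[(R.T@np.array(p)+C)/1000,z]
def edge(i,q,p0,p1,z,sign):
    # half-level position (mm) along p0->p1 in glass frame; sign irrelevant, strongest step in red channel
    n=81; P=[W(np.array(p0)+(np.array(p1)-p0)*k/(n-1),z) for k in range(n)]
    u=proj(q,P).astype(np.float32); v=cv2.remap(i[...,2].astype(np.float32),u[:,:1],u[:,1:],cv2.INTER_CUBIC)[:,0]
    v=cv2.GaussianBlur(v.reshape(-1,1),(1,7),0)[:,0]; d=np.gradient(v)*sign; k=int(np.argmax(d[3:-3]))+3
    return (np.array(p0)+(np.array(p1)-p0)*k/(n-1)),v[0],v[-1]
def med(i,q,z,axis,rng,lo,hi,sign):
    r=[]
    for s in rng:
        a,b=((lo,s),(hi,s)) if axis==0 else ((s,lo),(s,hi))
        r.append(edge(i,q,a,b,z,sign)[0][axis])
    return np.round(r,1)
def rep(t,s,z):
    b,g=load(t);a,f=load(s)
    print(t,"z",z)
    print(" foot T",med(b,g,z,0,[-25,-15,-5,],-62,-86,1)," cam T",med(b,g,z,0,[-22,-12,0,10],62,88,1))
    print(" holeR T",med(b,g,z,1,[38,44,50,56],-17,5,1)," -y T",med(b,g,z,1,[-55,-45,-35],-22,-48,1),[*med(b,g,z,1,[30,40,50],-22,-48,1)])
    print(" +y S",med(a,f,z,1,[0,10,20,30,40,50],25,48,1)," cam S",med(a,f,z,0,[0,8,16],62,88,1)," foot S",med(a,f,z,0,[-25,-15],-62,-88,1))
E
python3 - <<'E'
from cmp import *
rep("t0","s0",.026); rep("t4","s4",.054)
E
```

```text
t0 z 0.026
 foot T [-69.8 -71.  -69.2]  cam T [73.7 72.1 74.  73. ]
 holeR T [ -8.5  -9.6 -10.4  -8.2]  -y T [-33.4 -35.  -33.7] [np.float64(-34.7), np.float64(-33.0), np.float64(-34.7)]
 +y S [34.2 33.3 31.9 33.6 33.9 33. ]  cam S [75.  75.  74.4]  foot S [-67.5 -68.8]
t4 z 0.054
 foot T [-71.  -72.2 -73.7]  cam T [72.7 71.4 70.4 72.1]
 holeR T [-10.7 -11.5  -9.3 -10.1]  -y T [-38.2 -36.6 -37.9] [np.float64(-36.6), np.float64(-37.9), np.float64(-39.2)]
 +y S [29.9 31.6 32.2 33.6 31.6 33. ]  cam S [82.5 81.8 73.7]  foot S [-69.2 -70.8]
```

The held glass sits about 2 mm too far back in glass x and about 1.3 mm low in y, with heights consistent at both ends. I'll correct that and go down slowly to about 10 mm above.

Request:
servo_tool(
  travel=[
    [-1,0.5,0],
    [-1.5,1,1],
    [-2,1.3,3],
    [-2,1.3,6],
    [-2,1.3,9],
    [-2,1.3,12],
    [-2,1.3,14],
    [-2,1.3,15.5],
    [-2,1.3,16],
    [-2,1.3,16],
    [-2,1.3,16],
  ],
  yaw=[0,0,0,0,0,0,0,0,0,0,0],
  gripper=[255,255,255,255,255,255,255,255,255,255,255],
)

```text
clock: 8.67
ee_pos: [0.5619, 0.2338, 0.2349]
ee_rot: [3.14, 0.0, -2.937]
contact_force: [0.1, 0.3, -0.9]
gripper_width: 0.0113
```

```bash
python3 - <<'E'
from cmp import *
a,f=grab("scene","s5"); b,g=grab("top","t5")
rep("t5","s5",.038)
c=cv2.resize(a[140:195,278:348],None,fx=8,fy=8,interpolation=cv2.INTER_CUBIC)
cv2.imwrite("pics/look5s.png",cv2.convertScaleAbs(c,alpha=1.3))
E
python3 go.py .562 .233 .234 -168.5
```

```text
t5 z 0.038
 foot T [-70.4 -71.6 -73.1]  cam T [75.3 73.7 76.  74.4]
 holeR T [-7.6 -8.5 -9.3 -7.1]  -y T [-35.  -37.  -35.3] [np.float64(-36.6), np.float64(-35.3), np.float64(-33.7)]
 +y S [33.6 30.5 32.2 33.  35.1 32.5]  cam S [77.6 79.9 79.2]  foot S [-67.5 -69.5]
shift [ 0.1 -0.8  1. ] yaw 0.003 w 0.010935913977427256 F [-0.33 -0.11  0.02] q [ 0.66  0.52 -0.24 -0.   -0.81 -2.02] t 8.7667
```

View pics/look5s.png

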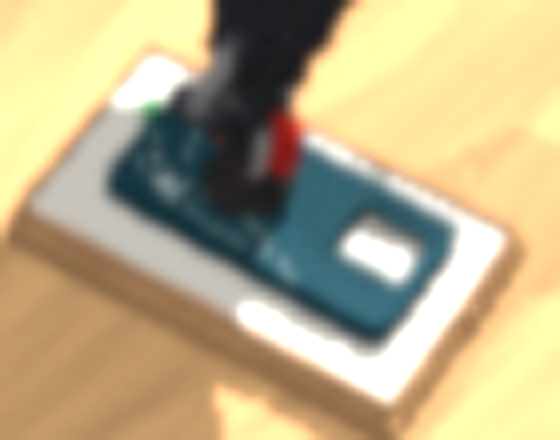

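The scene crop shows the cracked glass level over the new one. The cut-out at (378,248) is white through both holes, with only the thin parallax band of a ~1 cm gap along the lower-left edge. Offsets against the reference are within about 2 mm, so I'll let it settle and hand in.

Request:
servo_tool(
  travel=[
    [0,0,0],
    [0,0,0],
    [0,0,0],
    [0,0,0],
    [0,0,0],
    [0,0,0],
  ],
  yaw=[0,0,0,0,0,0],
  gripper=[255,255,255,255,255,255],
)

```text
clock: 9.27
ee_pos: [0.5619, 0.2338, 0.235]
ee_rot: [3.14, 0.001, -2.937]
contact_force: [-0.5, -0.6, -1.0]
gripper_width: 0.0108
```

Run:
```python
from h import *
s=read_state(); print(s["ee_pos"],s["ee_rot"],np.abs(s["joint_vel"]).max(),s["gripper_width"],s["contact_force"],s["clock"])
if np.abs(s["joint_vel"]).max()<.02 and s["gripper_width"]>.009: print(env.job_done())
```

```text
[0.56192864 0.2338259  0.23499756] [ 3.13964331e+00  5.35172076e-04 -2.93744796e+00] 0.0011430932739927304 0.010831851819737361 [-0.53066555 -0.60017686 -1.01090991] 9.2667
the job is handed in; nothing more can be done
None
```

I lifted the cracked glass off the phone by its red handle, carried it over the jar and pick set, and handed the job in while holding it still above the new glass. It took 9.3 s; handing in gives no verdict.

**Last checks**
- **Grip and stillness:** the gripper was still closed on the fin (about 11 mm opening). The arm was at rest (joint speed about 0.001 rad/s), and the tool was level within about 0.002 rad.
- **Alignment:** the edges and cut-out matched the new glass within about 2 mm seen from above.
- **Gap:** about 11 mm, worked out from the tool height and the glass's known starting height. The camera views hint it could be nearer 8 mm.
- **Contact:** the wrist force stayed within about 1 N at the hold.

**Checks that disagreed or were missing**
- **Scene-camera edges:** the reading of the held glass's camera-end edge (77–80 mm instead of about 74) disagreed with the top view. The new glass's edge shows right behind it, so I did not use it.
- **Outline offsets:** relative to the new glass, the held glass's camera edge read 1.6 mm farther out, and so did its foot edge. I took this as no net offset along the length.
- **Surroundings:** I did not measure the jar, pick set, phone or screwdriver again at the end. None looked moved in the picture after the lift, and nothing passed near them after that.

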